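# Brush out the engraved tumblers and nest them in the pot

## Robot

A 6-joint arm with a two-finger parallel gripper is mounted at the origin on the work surface. World frame = base frame: x ahead of the robot, y to its left, z up, the work surface at z = 0. Lengths are in m, angles in degrees, forces in N, time in s.
With the tool pointing down it reaches from about 0.275 to 0.85 m from the base axis. Payload 5.2 kg.
Tool frame: the origin (TCP) lies on the centre line of the jaws, within the pads' length; the fingertips stand manip.tips_ahead ahead of it and the grasp point (between the pads) lies 5 mm behind it (manip.tips_ahead is the distance from the TCP to the fingertips, in m); z points along the fingers, y is the line along which they close (so a half turn about z gives the same grasp; the last joint's range is limited). The gripper opens to 85 mm and grips with 20 to 120 N. Pads are 22 mm wide; open, the fingers measure 114 mm over their backs; the gripper's body (76 mm by 85 mm) begins 54 mm behind the grasp point. The pads swing forward as they close: fully open they stand 13 mm farther back than shut.
Start: joints at [54.5, 14.817, 87.949, -0, 77.235, -11.62], TCP at [0.223, 0.503, 0.245] pointing down, gripper open.
Joint ranges: [-179.93, 179.93], [-52.35, 119.4], [10.71, 147.94], [-69.91, 249.91], [12.55, 155.21], [-178.61, 178.61]. Speed limits (degrees/s): [147.25, 147.25, 180, 180, 180, 180].

## Interface

Orientations are given as [roll, pitch, yaw] about the fixed x, y, z axes, in that order (R = Rz(yaw) Ry(pitch) Rx(roll)).
In Python, from workcell import get_state, imaging, manip gives the robot as it stands.
- The arm moves only by the shell command python3 -m creep 'ROWS' [FORCE]. ROWS is text: rows parted by semicolons, each of 5 numbers parted by spaces: the shift along the tool's x, y, z in units of 25 mm (1.0 is 25 mm), then the turn about the tool's z in units of 6 degrees (1.0 is 6 degrees), then the opening, from 0 (shut) to 1 (fully open). A call has 1 to 8 rows; each row is the pose to reach, as a shift and turn from the pose commanded when the call began, along the tool's axes at that moment; what a row does not reach only later rows make up. A row lasts 1/12 s, in which the tool goes at most 41.7 mm and 7.16 degrees, less where a joint would pass 70% of its speed; a pose out of reach is approached as far as the arm can. A call with a gripper value outside its range is refused whole. The fingers move at their own pace and stop on an object; FORCE is the grip in N (left out, the last holds). Time passes only in rows, so rows that repeat a pose let the fingers close. It gives the time, the measured TCP pose, the force, the opening and the grip force at its end, in the units of the state.
- get_state(): the state, without advancing time (a new reading comes with each control period).
- imaging.get_image(name): name is "side" or "top" or "wrist"; returns (picture, depth): 400x640x3 uint8, red, green, blue; 400x640 float32, m along the optical axis (not along the pixel's ray), 0 where there is no reading.
- imaging.camera_info(name): a dict with "intrinsics" (3x3 intrinsics, pixels), "R" (3x3) and "t" (3): a world point X has camera coordinates R X + t; the wrist camera has in their place "T_tool_cam" (4x4, takes a point from camera to tool coordinates, whose origin is the TCP and whose axes are the flange's). Camera axes: x right, y down, z forward; pixel columns grow to the right and rows downward; lengths in m; the calibration is good to about 2 mm. A picture is of the moment at which its call begins: read the wrist's pose just before it. camera_info takes no time and is no camera call.
- manip.sign_off(): hands the job in; it is judged then, once.
The state is a dict: "time_s": time; "qpos": joint angles; "qvel": joint speeds; "joint_torque": joint torques, N m; "tcp_pos": TCP position; "tool_rot": TCP orientation; "contact_force": force on the tool from outside, world axes, zero at the start; "torque": the same for the moment, N m; "gripper_width": finger opening in m; "finger_force": force on a finger pad.
Only numpy, scipy, OpenCV 4.12 (cv2) and the standard library are available. Lean on these libraries where they do the work, as an engineer would, in place of code of your own. Each camera call takes 0.05 s, during which the arm holds its last target. There are 200 camera calls.

## Task

The engraved metal tumblers on the marking bench need their soot brushed out before they go on. Take the long brush from its stand and, going from the widest tumbler there is to the slimmest, push the upright brush down to the tumbler's floor, draw it up close to the mouth and push it down to the floor again; then stand the brush back in its stand. Slide the handled pot along the table, never lifting it, until its round body stands inside the black ring, nest the tumblers upright in it in size order, each seated in the next wider one, and leave the other things on the bench alone.

Things in the scene. Friction and masses are not known exactly. Their poses are not given: they have to be found in the camera images.
- brush: long straight brush, 215 mm, standing upright, head down: white round head 32 mm across and 60 mm long at the bottom, thin steel stem, round wooden handle 22 mm across from 130 to 215 mm above the foot. Origin: centre of its foot (the free end of the head), z along the brush up to the handle. 90 g
- brush_stand: fixed dark steel block 70 x 70 x 60 mm with one round hole in the top, 45 mm across and 52 mm deep (its floor 8 mm above the table), in which the brush stands upright with play. Origin: centre of the underside, on the hole's axis
- pot: low round steel pot, outer diameter 152 mm, inner diameter 144 mm, 80 mm tall, inner floor 8 mm above its underside, about 0.75 kg, standing loose on the table. Origin: centre of the underside, z up; x points along its straight black side handle, a bar 16 mm wide and 12 mm thick that runs from 74 to 160 mm from the pot's axis, its mid-height 66 mm above the underside
- ring_mark: black ring painted flat on the table, inner diameter 192 mm, outer 208 mm: the place for the pot, whose round body must stand within it (the handle may stick out in any direction). Origin: its centre
- tumbler_wide: the widest of the straight metal tumblers with a black rubber boot: outer diameter 118 mm, inner 110 mm, 100 mm tall, no handle; inner floor 20 mm above the underside, so when nested its rim stands 20 mm above the next one's. Origin: centre of the underside, z up. Loose, upright on the table; may be absent; can be picked by its 4 mm wall at the rim, one finger inside
- tumbler_mid: the middle-sized of the straight metal tumblers with a black rubber boot: outer diameter 92 mm, inner 84 mm, 100 mm tall, no handle; inner floor 20 mm above the underside, so when nested its rim stands 20 mm above the next one's. Origin: centre of the underside, z up. Loose, upright on the table; may be absent; can be picked by its 4 mm wall at the rim, one finger inside
- tumbler_slim: the slimmest of the straight metal tumblers with a black rubber boot: outer diameter 66 mm, inner 58 mm, 100 mm tall, no handle; inner floor 20 mm above the underside, so when nested its rim stands 20 mm above the next one's. Origin: centre of the underside, z up. Loose, upright on the table; may be absent; can be picked by its 4 mm wall at the rim, one finger inside
- jar: bystander: glass jar, 48 mm across, 70 mm tall; origin at its underside. Leave alone
- screwdriver: bystander: screwdriver lying flat, origin at its middle. Leave alone
- wrench: bystander: wrench lying flat, origin at its middle. Leave alone
- spray_bottle: bystander: white plastic bottle, 56 mm across, 150 mm tall; origin at its underside. Leave alone
- jaw_block: bystander: aluminium jaw block 60 x 40 x 35 mm; origin at its underside. Leave alone
- can: bystander: metal can, 60 mm across, 90 mm tall; origin at its underside. Leave alone

How it is judged (in metres and radians):
On the way, in this order (a step that is already met when the one before it is completed fails the run):
1. the upright brush's head is down at the floor of the widest tumbler (within 15 mm) (horizontal distance between brush and tumbler_wide below 0.055 m and angle between the z axis of brush and the z axis of tumbler_wide, either way round below 0.4 rad and angle between tumbler_wide's own z axis and vertical below 0.4 rad and z of brush in the frame of tumbler_wide between 0.01 and 0.035 m), for 0.05 s.
2. the head is drawn up in the widest tumbler, its end more than 45 mm above the inner floor (horizontal distance between brush and tumbler_wide below 0.055 m and angle between the z axis of brush and the z axis of tumbler_wide, either way round below 0.4 rad and angle between tumbler_wide's own z axis and vertical below 0.4 rad and z of brush in the frame of tumbler_wide between 0.065 and 0.16 m), for 0.05 s.
3. the head is down at the floor of the widest tumbler again (all of step 1), for 0.05 s.
4. the upright brush's head is down at the floor of the middle tumbler (within 15 mm) (horizontal distance between brush and tumbler_mid below 0.042 m and angle between the z axis of brush and the z axis of tumbler_mid, either way round below 0.4 rad and angle between tumbler_mid's own z axis and vertical below 0.4 rad and z of brush in the frame of tumbler_mid between 0.01 and 0.035 m), for 0.05 s.
5. the head is drawn up in the middle tumbler, its end more than 45 mm above the inner floor (horizontal distance between brush and tumbler_mid below 0.042 m and angle between the z axis of brush and the z axis of tumbler_mid, either way round below 0.4 rad and angle between tumbler_mid's own z axis and vertical below 0.4 rad and z of brush in the frame of tumbler_mid between 0.065 and 0.16 m), for 0.05 s.
6. the head is down at the floor of the middle tumbler again (all of step 4), for 0.05 s.
7. the upright brush's head is down at the floor of the slimmest tumbler (within 15 mm) (horizontal distance between brush and tumbler_slim below 0.029 m and angle between the z axis of brush and the z axis of tumbler_slim, either way round below 0.4 rad and angle between tumbler_slim's own z axis and vertical below 0.4 rad and z of brush in the frame of tumbler_slim between 0.01 and 0.035 m), for 0.05 s.
8. the head is drawn up in the slimmest tumbler, its end more than 45 mm above the inner floor (horizontal distance between brush and tumbler_slim below 0.029 m and angle between the z axis of brush and the z axis of tumbler_slim, either way round below 0.4 rad and angle between tumbler_slim's own z axis and vertical below 0.4 rad and z of brush in the frame of tumbler_slim between 0.065 and 0.16 m), for 0.05 s.
9. the head is down at the floor of the slimmest tumbler again (all of step 7), for 0.05 s.
At the end, for the whole second after the job is handed in: The pot stands on the table within 20 mm of the ring's centre; every tumbler present stands upright in it, seated in the next wider vessel present (pot, wide, mid, slim; absent sizes passed over); the brush stands upright on the floor of its stand's hole; all released and at rest (horizontal distance between pot and ring_mark below 0.02 m and height (world z) of pot below 0.006 m and angle between pot's own z axis and vertical below 0.08 rad and linear speed of each of pot, brush, tumbler_wide, tumbler_mid, tumbler_slim below 0.02 m/s and horizontal distance between brush and brush_stand below 0.012 m and height (world z) of brush below 0.016 m and angle between brush's own z axis and vertical below 0.2 rad and horizontal distance between each of tumbler_wide, tumbler_mid, tumbler_slim and pot below 0.04 m and z of tumbler_wide in the frame of pot between 0.004 and 0.016 m and angle between each of tumbler_wide, tumbler_mid, tumbler_slim's own z axis and vertical below 0.1 rad and z of tumbler_mid in the frame of pot between 0.004 and 0.036 m and horizontal distance between each of tumbler_mid, tumbler_slim and tumbler_wide below 0.03 m and z of each of tumbler_mid, tumbler_slim in the frame of tumbler_wide above 0.015 m and z of tumbler_slim in the frame of pot between 0.004 and 0.056 m and horizontal distance between tumbler_slim and tumbler_mid below 0.03 m and z of tumbler_slim in the frame of tumbler_mid above 0.015 m); the robot touches nothing.
It fails at once if the pot is lifted off the table (its underside more than 15 mm up) or tipped (height (world z) of pot above 0.015 m or angle between pot's own z axis and vertical above 0.25 rad).
It fails at once if a bystander (jar, screwdriver, wrench, bottle, jaw block, can) is pushed more than 40 mm out of its place (distance of any of jar, screwdriver, wrench, spray_bottle, jaw_block, can from where it was at the start of the episode above 0.04 m).
Of tumbler_wide, tumbler_mid, tumbler_slim only 2 to 3 are there at a start; the rules pass over those that are not, and their reading is None.
At some moment in a run one of tumbler_wide, tumbler_mid, tumbler_slim, pot may be knocked a few centimetres aside while the robot is not near it.
It also fails if it takes over 210 s, if anything falls off the work surface, if the arm or the gripper's body presses on something with over 40 N, if the wrist force passes 120 N, or if a joint passes its speed limit or range.

## Working session

There is one attempt and no reset: what is moved stays moved. The work goes in short steps, Python scripts to look and compute and a shell command to move; the robot and the scene stay as the last step left them, time stands still between calls to the robot, and variables do not carry over. Pictures are saved under pics/ and viewed, at most 14 in all, crops included, and the job is handed in when it is done.

```bash
ls; mkdir -p pics
cat > h.py <<'E'
import numpy as np,cv2
from workcell import get_state,imaging,manip
from scipy.spatial.transform import Rotation as Ro
def Twc(n,s=None):
    ci=imaging.camera_info(n);K=np.array(ci["intrinsics"])
    if n=="wrist":
        s=s or get_state();T=np.eye(4);T[:3,:3]=Ro.from_euler('xyz',s["tool_rot"],degrees=True).as_matrix();T[:3,3]=s["tcp_pos"]
        return K,T@np.array(ci["T_tool_cam"])
    T=np.eye(4);R=np.array(ci["R"]);T[:3,:3]=R.T;T[:3,3]=-R.T@np.array(ci["t"]);return K,T
def grab(n):
    K,T=Twc(n);im,d=imaging.get_image(n);return im,d,K,T
def plane(u,v,z,K,T):
    u=np.atleast_1d(u).astype(float);v=np.atleast_1d(v).astype(float)
    r=np.linalg.inv(K)@np.stack([u,v,np.ones_like(u)]);r=T[:3,:3]@r;o=T[:3,3]
    k=(z-o[2])/r[2];return (o[:,None]+r*k).T
def cloud(d,K,T):
    v,u=np.mgrid[:d.shape[0],:d.shape[1]];p=np.linalg.inv(K)@np.stack([u.ravel(),v.ravel(),np.ones(u.size)])*d.ravel()
    return (T[:3,:3]@p+T[:3,3:]).T.reshape(*d.shape,3)
def circ(P):
    A=np.c_[2*P[:,:2],np.ones(len(P))];x=np.linalg.lstsq(A,(P[:,:2]**2).sum(1),rcond=None)[0]
    return x[0],x[1],np.sqrt(x[2]+x[0]**2+x[1]**2)
def save(n,im):cv2.imwrite("pics/"+n,im[:,:,::-1])
E
python3 - <<'E'
from h import *
print(get_state(),manip.tips_ahead)
for n in("top","side","wrist"):
    im,d,K,T=grab(n);save(n+"0.png",im);np.savez("/tmp/"+n,im=im,d=d,K=K,T=T);print(n,K[0,0],T.round(3).tolist(),(d>0).mean())
print(imaging.camera_info("wrist")["T_tool_cam"])
E
```

```text
pics
{'time_s': 0.0, 'qpos': array([ 5.44992915e+01,  1.48592381e+01,  8.80129636e+01, -1.46213187e-03,
        7.72343824e+01, -1.16190320e+01]), 'qvel': array([ 0.06125044, -0.08125143, -0.03587663, -0.02308176,  0.03756477,
        0.03785572]), 'joint_torque': array([-1.09107168e-03, -4.46012950e+01, -2.90575272e+01, -3.77497017e-04,
        1.15612376e-02,  3.13629801e-05]), 'tcp_pos': array([0.22234179, 0.50248888, 0.24446166]), 'tool_rot': array([-1.79895313e+02, -2.00702092e-02,  1.56118630e+02]), 'contact_force': array([ 0.54881113,  0.72255987, -0.16050992]), 'torque': array([-0.05060663,  0.00940743, -0.04213983]), 'finger_force': 0.0, 'gripper_width': 0.0855000788121529} 0.014
top 367.52024686648843 [[-0.029, -0.996, 0.089, 0.497], [-0.999, 0.032, 0.032, -0.069], [-0.035, -0.088, -0.995, 1.175], [0.0, 0.0, 0.0, 1.0]] 0.9959375
side 435.6529527407374 [[-0.994, -0.071, 0.077, 0.514], [-0.104, 0.776, -0.622, 0.843], [-0.015, -0.626, -0.779, 1.135], [0.0, 0.0, 0.0, 1.0]] 0.9960859375
wrist 298.96322344599116 [[0.405, 0.867, 0.291, 0.147], [0.914, -0.384, -0.13, 0.537], [-0.001, 0.319, -0.948, 0.374], [0.0, 0.0, 0.0, 1.0]] 0.99615234375
[[-5.98953391e-04 -9.47731680e-01 -3.19067868e-01  8.25544236e-02]
 [ 9.99999667e-01 -7.44654314e-04  3.34660125e-04  6.23450121e-04]
 [-5.54763266e-04 -3.19067561e-01  9.47731810e-01 -1.29433228e-01]
 [ 0.00000000e+00  0.00000000e+00  0.00000000e+00  1.00000000e+00]]
```

View pics/top0.png

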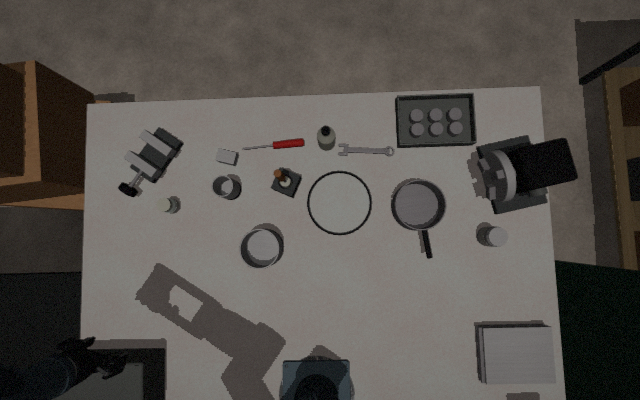

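View pics/side0.png

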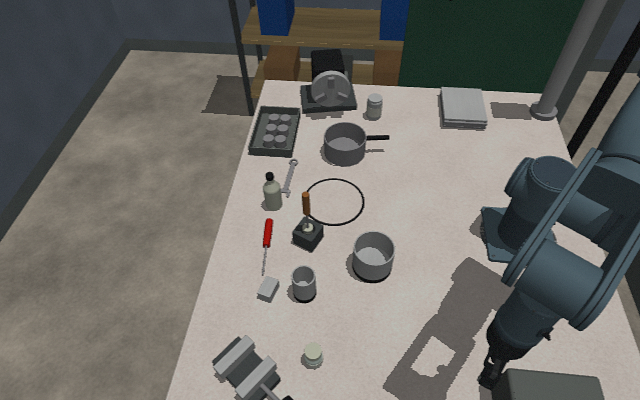

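The pictures show two tumblers, at top-view pixels (262,247) and (227,186). The stand with the brush is at (285,181), the ring at (339,203), and the pot at (418,203) with its handle towards (430,257). I'll measure them next.

Run:
```python
from h import *
f=np.load("/tmp/top.npz");im,d,K,T=[f[k] for k in("im","d","K","T")]
P=cloud(d,K,T)
g=np.load("/tmp/side.npz");Q=cloud(g["d"],g["K"],g["T"])
def roi(u,v,r):
    p=P[v,u]; return p
for name,(u,v),r,zt in(("A",(262,247),30,.1),("B",(227,186),22,.1),("pot",(418,203),36,.08)):
    c=plane(u,v,zt,K,T)[0]
    for lab,C in(("top",P),("side",Q)):
        X=C.reshape(-1,3);X=X[(np.hypot(X[:,0]-c[0],X[:,1]-c[1])<r*.0032)]
        R=X[(X[:,2]>zt-.008)&(X[:,2]<zt+.012)]
        if name=="pot": R=R[np.hypot(R[:,0]-c[0],R[:,1]-c[1])<.085]
        cf=circ(R);print(name,lab,c.round(3),len(R),np.round(cf,4),"zmax",X[:,2].max().round(3),"floor",np.median(X[(np.hypot(X[:,0]-cf[0],X[:,1]-cf[1])<cf[2]*.5)][:,2]).round(3))
# ring & handle dark
m=(im.max(2)<60)&(np.abs(P[...,2])<.01)
v,u=np.nonzero(m);k=(np.hypot(u-339,v-203)<40)&(np.hypot(u-339,v-203)>22);print("ring",circ(plane(u[k],v[k],0,K,T)))
hm=(P[...,2]>.05)&(P[...,2]<.09);v,u=np.nonzero(hm);k=(abs(u-428)<15)&(v>235)&(v<262);print("handle",plane(u[k],v[k],.072,K,T).mean(0))
hm=im.max(2)<50;v,u=np.nonzero(hm);k=(abs(u-428)<15)&(v>230)&(v<262);H=plane(u[k],v[k],.072,K,T);print("handle dark",H.mean(0),H.min(0),H.max(0))
# stand, brush
for lab,C in(("top",P),("side",Q)):
    X=C.reshape(-1,3);c=plane(285,181,.06,K,T)[0]
    X=X[np.hypot(X[:,0]-c[0],X[:,1]-c[1])<.08]
    S=X[(X[:,2]>.05)&(X[:,2]<.066)];print("stand",lab,S.mean(0),(S.min(0)+S.max(0))/2,cv2.minAreaRect((S[:,:2]*1000).astype(np.float32)))
    B=X[X[:,2]>.15];print("handle",lab,len(B),B.mean(0),B.min(0),B.max(0))
```

```text
A top [0.46  0.143 0.1  ] 202 [0.4563 0.1519 0.0567] zmax 0.105 floor 0.02
A side [0.46  0.143 0.1  ] 247 [0.4507 0.1534 0.0568] zmax 0.104 floor 0.02
B top [0.643 0.245 0.1  ] 119 [0.6446 0.2597 0.0308] zmax 0.106 floor 0.021
B side [0.643 0.245 0.1  ] 147 [0.6393 0.2617 0.0309] zmax 0.105 floor nan
pot top [ 0.576 -0.32   0.08 ] 271 [ 0.5716 -0.3262  0.0736] zmax 0.087 floor 0.008
pot side [ 0.576 -0.32   0.08 ] 202 [ 0.5666 -0.3251  0.0735] zmax 0.087 floor 0.007
ring (np.float64(0.5914769505341289), np.float64(-0.08685312606557236), np.float64(0.10004268184239076))
handle [ 0.44639026 -0.34233034  0.072     ]
handle dark [ 0.45435663 -0.33993487  0.072     ] [ 0.41563535 -0.35160405  0.072     ] [ 0.49257283 -0.32828173  0.072     ]
stand top [0.65302902 0.07308346 0.06058461] [0.65656228 0.07585976 0.05802791] ((656.8261108398438, 76.36662292480469), (70.24378204345703, 70.11042785644531), 65.01638793945312)
handle top 90 [0.6539302  0.07382398 0.20751201] [0.64573277 0.06537104 0.1559411 ] [0.66702637 0.0850048  0.22659564]
stand side [0.65010383 0.08192901 0.05873584] [0.65191148 0.07722652 0.05798511] ((650.9290161132812, 77.21653747558594), (74.74382781982422, 72.76678466796875), 64.60269927978516)
handle side 156 [0.65036612 0.08244469 0.19392233] [0.6406342  0.06533279 0.15014999] [0.66241849 0.09028995 0.22467444]
  return _methods._mean(a, axis=axis, dtype=dtype,
  ret = ret.dtype.type(ret / rcount)
```

```bash
cat >> h.py <<'E'
def go(x,y,z,yaw=None,p0=None):
    s=get_state();R=Ro.from_euler('xyz',s["tool_rot"],degrees=True).as_matrix();p=np.array(s["tcp_pos"])
    sh=R.T@(np.array([x,y,z])-p)/.025;t=0 if yaw is None else -((yaw-s["tool_rot"][2]+180)%360-180)/6
    print("at",p.round(4),s["tool_rot"].round(1),"row",sh.round(2),round(t,2))
E
python3 -c "
from h import *
go(.653,.077,.32,180)"
```

```text
at [0.2224 0.5026 0.2447] [-179.9   -0.   156.1] row [-22.64  -8.6   -3.01] -3.98
```

```bash
python3 -m creep '-3 -1 -3 -1 1;-12 -4.5 -3 -4 1;-12 -4.5 -3 -4 1;-12 -4.5 -3 -4 1;-12 -4.5 -3 -4 1;-12 -4.5 -3 -4 1;-12 -4.5 -3 -4 1;-12 -4.5 -3 -4 1'; python3 -c "
from h import *
go(.653,.077,.32,180)"
```

```text
time_s: 0.82
tcp_pos: [0.4448, 0.2843, 0.3188]
tool_rot: [180.0, -0.0, -179.9]
contact_force: [0.0, 0.5, 0.2]
gripper_width: 0.0857
finger_force: 0.0
at [0.4448 0.2843 0.3188] [ 180.    -0.  -179.9] row [-8.31 -8.31 -0.05] 0.02
```

```bash
python3 -m creep '-8.3 -8.3 0 0 1;-8.3 -8.3 0 0 1;-8.3 -8.3 0 0 1;-8.3 -8.3 0 0 1;-8.3 -8.3 0 0 1;-8.3 -8.3 0 0 1;-8.3 -8.3 0 0 1;-8.3 -8.3 0 0 1'
python3 - <<'E'
from h import *
im,d,K,T=grab("wrist");save("w1.png",im);P=cloud(d,K,T).reshape(-1,3)
q=P[np.hypot(P[:,0]-.653,P[:,1]-.077)<.06]
B=q[(q[:,2]>.15)&(q[:,2]<.235)];print(len(B),B.mean(0),B.min(0),B.max(0))
S=q[(q[:,2]>.05)&(q[:,2]<.066)];print(cv2.minAreaRect((S[:,:2]*1000).astype(np.float32)))
go(.653,.077,.192)
E
```

```text
time_s: 1.48
tcp_pos: [0.6558, 0.0724, 0.316]
tool_rot: [-179.8, -0.0, 179.8]
contact_force: [-1.1, -0.2, -0.8]
gripper_width: 0.0857
finger_force: 0.0
997 [0.64950085 0.07672321 0.20790629] [0.64300553 0.06632051 0.15027354] [0.66353991 0.087467   0.22656051]
((654.263671875, 76.6646499633789), (69.80525207519531, 70.32087707519531), 65.20567321777344)
at [0.654  0.0749 0.3162] [-1.800e+02 -1.000e-01  1.798e+02] row [0.03 0.09 4.97] 0
```

View pics/w1.png

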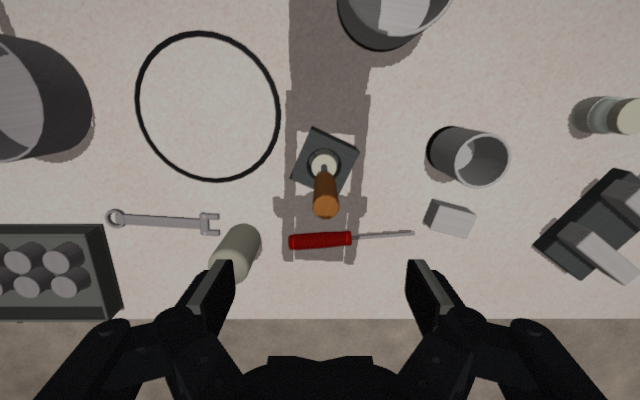

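The wrist view shows the brush handle at (325,205), midway between the fingers. The other things are well clear of them.

```bash
python3 -m creep '0 .1 1.6 0 1;0 .1 3 0 1;0 .1 4 0 1;0 .1 4.9 0 1;0 .1 4.9 0 1;0 .1 4.9 0 .1;0 .1 4.9 0 .1;0 .1 4.9 0 .1' 50;python3 -m creep '0 0 0 0 .1;0 0 0 0 .1;0 0 0 0 .1;0 0 0 0 .1;0 0 0 0 .1;0 0 0 0 .1'
```

```text
time_s: 2.2
tcp_pos: [0.6529, 0.0818, 0.1987]
tool_rot: [-180.0, 0.2, -179.9]
contact_force: [-0.4, 0.2, 0.3]
gripper_width: 0.0517
finger_force: 0.0
time_s: 2.7
tcp_pos: [0.6527, 0.0811, 0.1977]
tool_rot: [-180.0, 0.2, -179.9]
contact_force: [0.2, 0.2, 5.8]
gripper_width: 0.0207
finger_force: 49.8
```

```bash
python3 -m creep '0 0 -1 0 .1;0 0 -2 0 .1;0 0 -3.5 0 .1;0 0 -5 0 .1;0 0 -5.5 0 .1;0 0 -5.5 0 .1;0 0 -5.5 0 .1';python3 - <<'E'
from h import *
go(.453,.1525,.34)
for n in("top","side"):
    im,d,K,T=grab(n);P=cloud(d,K,T).reshape(-1,3)
    for c,zt,r in(((.453,.1525),.1,.075),((.642,.261),.1,.05)):
        X=P[(np.hypot(P[:,0]-c[0],P[:,1]-c[1])<r)&(abs(P[:,2]-.102)<.008)];print(n,len(X),np.round(circ(X),4))
save("s2.png",im)
E
```

```text
time_s: 3.28
tcp_pos: [0.6519, 0.0815, 0.3338]
tool_rot: [180.0, 0.0, -179.9]
contact_force: [-0.1, -0.6, -1.9]
gripper_width: 0.0207
finger_force: 49.2
at [0.6519 0.0815 0.3338] [ 180.     0.  -179.9] row [ 7.95  2.86 -0.26] 0
top 82 [0.4563 0.1519 0.0567]
top 113 [0.6446 0.2597 0.0307]
side 218 [0.4508 0.1535 0.0567]
side 129 [0.6393 0.2616 0.0309]
```

View pics/s2.png

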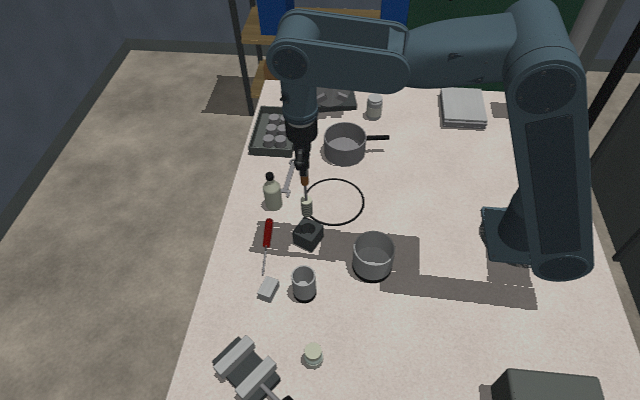

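The brush is hanging straight at (305,195), clear of the stand, and the tumblers haven't moved. Next I move to the wide one.

```bash
python3 -m creep '1 .4 0 0 .1;2.4 .9 0 0 .1;4 1.4 0 0 .1;5.4 1.9 0 0 .1;7 2.5 0 0 .1;7.95 2.85 0 0 .1;7.95 2.85 0 0 .1;7.95 2.85 0 0 .1';python3 -m creep '0 0 1 0 .1;0 0 2 0 .1;0 0 3 0 .1;0 0 4 0 .1;0 0 4.7 0 .1;0 0 4.7 0 .1;0 0 4.7 0 .1;0 0 4.7 0 .1'
```

```text
time_s: 4.05
tcp_pos: [0.4513, 0.1528, 0.3325]
tool_rot: [-180.0, -0.1, -179.8]
contact_force: [1.1, 0.0, -1.3]
gripper_width: 0.0205
finger_force: 49.3
time_s: 4.72
tcp_pos: [0.454, 0.152, 0.2165]
tool_rot: [-180.0, 0.0, -179.9]
contact_force: [0.8, 0.7, -0.7]
gripper_width: 0.0207
finger_force: 49.5
```

```bash
python3 -m creep '0 0 .2 0 .1;0 0 .2 0 .1;0 0 .3 0 .1;0 0 .3 0 .1;0 0 .3 0 .1'; python3 -m creep '0 0 -1 0 .1;0 0 -2 0 .1;0 0 -2.8 0 .1;0 0 -2.8 0 .1;0 0 -2.8 0 .1;0 0 -2.8 0 .1'
```

```text
time_s: 5.13
tcp_pos: [0.4535, 0.1523, 0.2094]
tool_rot: [180.0, 0.1, -179.9]
contact_force: [1.0, 0.0, 2.5]
gripper_width: 0.0209
finger_force: 49.8
time_s: 5.63
tcp_pos: [0.4524, 0.1522, 0.2778]
tool_rot: [-180.0, -0.1, -179.9]
contact_force: [0.3, -0.6, -1.4]
gripper_width: 0.0209
finger_force: 49.4
```

```bash
python3 -m creep '0 0 1 0 .1;0 0 2 0 .1;0 0 2.7 0 .1;0 0 2.7 0 .1;0 0 2.7 0 .1;0 0 2.7 0 .1'; python3 -m creep '0 0 -1 0 .1;0 0 -2.2 0 .1;0 0 -3.6 0 .1;0 0 -5 0 .1;0 0 -5.2 0 .1;0 0 -5.2 0 .1;0 0 -5.2 0 .1';python3 - <<'E'
from h import *
go(.642,.2607,.34)
im,d,K,T=grab("side");P=cloud(d,K,T).reshape(-1,3)
for c,r in(((.453,.1525),.075),((.642,.261),.05)):
        X=P[(np.hypot(P[:,0]-c[0],P[:,1]-c[1])<r)&(abs(P[:,2]-.102)<.008)];print(len(X),np.round(circ(X),4))
E
```

```text
time_s: 6.13
tcp_pos: [0.4523, 0.1522, 0.2102]
tool_rot: [-180.0, -0.1, -179.9]
contact_force: [-0.2, 0.5, -0.3]
gripper_width: 0.0207
finger_force: 49.5
time_s: 6.72
tcp_pos: [0.4527, 0.1523, 0.3407]
tool_rot: [180.0, -0.0, -179.9]
contact_force: [-0.2, -1.0, -0.9]
gripper_width: 0.0208
finger_force: 49.6
at [0.4527 0.1523 0.3407] [ 180.    -0.  -179.9] row [-7.58  4.32  0.03] 0
193 [0.4507 0.1534 0.0566]
126 [0.6392 0.2616 0.031 ]
```

```bash
python3 -m creep '-1 .55 0 0 .1;-2.4 1.4 0 0 .1;-3.8 2.2 0 0 .1;-5.2 3 0 0 .1;-6.5 3.7 0 0 .1;-7.55 4.3 0 0 .1;-7.55 4.3 0 0 .1;-7.55 4.3 0 0 .1';python3 -m creep '0 0 1 0 .1;0 0 2 0 .1;0 0 3 0 .1;0 0 4 0 .1;0 0 5 0 .1;0 0 5.2 0 .1;0 0 5.2 0 .1;0 0 5.2 0 .1';python3 -m creep '0 0 -1 0 .1;0 0 -2 0 .1;0 0 -2.7 0 .1;0 0 -2.7 0 .1;0 0 -2.7 0 .1;0 0 -2.7 0 .1'
```

```text
time_s: 7.43
tcp_pos: [0.6417, 0.2605, 0.336]
tool_rot: [-179.9, -0.4, -179.8]
contact_force: [-0.0, 0.0, 0.1]
gripper_width: 0.0207
finger_force: 49.5
time_s: 8.1
tcp_pos: [0.641, 0.2598, 0.2121]
tool_rot: [-180.0, 0.0, -179.9]
contact_force: [0.2, -0.4, -1.0]
gripper_width: 0.0205
finger_force: 49.6
time_s: 8.6
tcp_pos: [0.6412, 0.26, 0.2787]
tool_rot: [-180.0, 0.0, -179.9]
contact_force: [-0.5, 1.3, -1.1]
gripper_width: 0.021
finger_force: 49.5
```

```bash
python3 - <<'E'
from h import *
im,d,K,T=grab("side");P=cloud(d,K,T).reshape(-1,3)
for c,r in(((.453,.1525),.075),((.642,.261),.05)):
        X=P[(np.hypot(P[:,0]-c[0],P[:,1]-c[1])<r)&(abs(P[:,2]-.102)<.008)];print(len(X),np.round(circ(X),4))
E
python3 -m creep '0 0 1 0 .1;0 0 2 0 .1;0 0 2.7 0 .1;0 0 2.7 0 .1;0 0 2.7 0 .1;0 0 2.7 0 .1'; python3 -m creep '0 0 -1 0 .1;0 0 -2.2 0 .1;0 0 -3.6 0 .1;0 0 -5 0 .1;0 0 -5.2 0 .1;0 0 -5.2 0 .1;0 0 -5.2 0 .1'
```

```text
216 [0.4507 0.1534 0.0566]
133 [0.6391 0.2608 0.028 ]
time_s: 9.15
tcp_pos: [0.6413, 0.2601, 0.2106]
tool_rot: [-180.0, -0.1, -179.9]
contact_force: [-0.4, -0.4, -0.5]
gripper_width: 0.0208
finger_force: 49.5
time_s: 9.73
tcp_pos: [0.6415, 0.2602, 0.3413]
tool_rot: [180.0, 0.0, -179.9]
contact_force: [-0.3, 0.5, -1.8]
gripper_width: 0.0208
finger_force: 49.6
```

```bash
python3 -m creep '-.1 -1 0 0 .1;-.2 -2.4 0 0 .1;-.3 -3.8 0 0 .1;-.4 -5.2 0 0 .1;-.47 -6.4 0 0 .1;-.47 -7.3 0 0 .1;-.47 -7.3 0 0 .1;-.47 -7.3 0 0 .1';python3 -m creep '0 0 1 0 .1;0 0 2 0 .1;0 0 2.4 0 .1;0 0 2.4 0 .1;0 0 2.4 0 .1';python3 - <<'E'
from h import *
for n in("side","top","wrist"):
    im,d,K,T=grab(n);P=cloud(d,K,T).reshape(-1,3)
    q=P[np.hypot(P[:,0]-.653,P[:,1]-.077)<.055]
    S=q[(q[:,2]>.05)&(q[:,2]<.066)];print(n,len(S),cv2.minAreaRect((S[:,:2]*1000).astype(np.float32)))
    H=q[(q[:,2]>.085)&(q[:,2]<.135)]
    if len(H)>5:print(len(H),circ(H),H.mean(0))
    L=q[(q[:,2]>.215)&(q[:,2]<.24)]
    if len(L)>5:print("handle",len(L),circ(L),L.mean(0))
save("s3.png",np.hstack([grab("side")[0][180:280,250:370],grab("top")[0][130:230,230:350]]).repeat(3,0).repeat(3,1))
go(.653,.077,.2)
E
```

```text
time_s: 10.4
tcp_pos: [0.653, 0.0762, 0.3386]
tool_rot: [180.0, -0.2, 180.0]
contact_force: [0.2, -1.0, -0.4]
gripper_width: 0.0206
finger_force: 49.5
time_s: 10.82
tcp_pos: [0.6532, 0.0787, 0.2804]
tool_rot: [180.0, -0.1, -179.8]
contact_force: [0.4, 0.3, -0.9]
gripper_width: 0.0207
finger_force: 49.5
side 296 ((650.8707885742188, 76.65534973144531), (75.68490600585938, 72.19464111328125), 65.1793441772461)
88 (np.float64(0.653107919713753), np.float64(0.08124941079258563), np.float64(0.014470339552736085)) [0.65161873 0.09167132 0.11503647]
handle 29 (np.float64(0.6521515565357605), np.float64(0.08222215929910631), np.float64(0.00787225935896699)) [0.65146526 0.08705588 0.23179604]
top 236 ((654.6693725585938, 71.43135833740234), (59.5715217590332, 70.08195495605469), 65.59757995605469)
20 (np.float64(0.6598895691767609), np.float64(0.07961975954332262), np.float64(0.0163468997450214)) [0.64966336 0.07009751 0.11649969]
wrist 1837 ((654.1444702148438, 76.93022918701172), (70.19940185546875, 70.32052612304688), 65.18083953857422)
213 (np.float64(0.6574829566285205), np.float64(0.07950511920082853), np.float64(0.016077332252961114)) [0.64423141 0.07936488 0.11793892]
handle 155 (np.float64(0.6560141213315682), np.float64(0.07920909735250675), np.float64(0.01070026254794737)) [0.64731297 0.07936671 0.23587827]
at [0.6542 0.0779 0.2827] [-180.     0.2 -179.9] row [ 0.06 -0.03  3.31] 0
```

View pics/s3.png

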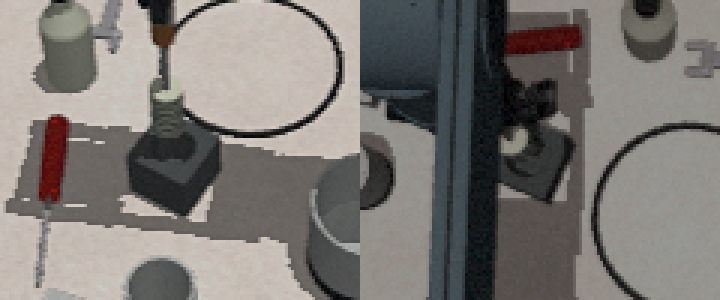

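The head is about 3 mm off the hole centre in all three views, so I correct that and lower it.

```bash
python3 -m creep '.12 -.13 0 0 .1;.12 -.13 0 0 .1;.12 -.13 1 0 .1;.12 -.13 2 0 .1;.12 -.13 2.8 0 .1;.12 -.13 3.2 0 .1;.12 -.13 3.2 0 .1;.12 -.13 3.2 0 .1'
```

```text
time_s: 11.73
tcp_pos: [0.6508, 0.0743, 0.2014]
tool_rot: [-180.0, -0.0, -179.9]
contact_force: [0.2, 0.1, 0.9]
gripper_width: 0.0209
finger_force: 49.6
```

```bash
python3 -m creep '0 0 .12 0 .1;0 0 .12 0 .1;0 0 .12 0 .1;0 0 .12 0 .4;0 0 .12 0 .6;0 0 .12 0 1;0 0 .12 0 1;0 0 .12 0 1';python3 -m creep '0 0 0 0 1;0 0 -1 0 1;0 0 -2 0 1;0 0 -3.5 0 1;0 0 -5 0 1;0 0 -5 0 1;0 0 -5 0 1';python3 - <<'E'
from h import *
im,d,K,T=grab("wrist");P=cloud(d,K,T).reshape(-1,3)
q=P[np.hypot(P[:,0]-.653,P[:,1]-.077)<.055]
B=q[(q[:,2]>.15)&(q[:,2]<.235)];print(len(B),circ(B),B.max(0))
for z in(.15,.17,.19,.21): b=B[abs(B[:,2]-z)<.01];print(z,circ(b))
im,d,K,T=grab("side");P=cloud(d,K,T).reshape(-1,3)
X=P[(np.hypot(P[:,0]-.569,P[:,1]+.325)<.085)&(abs(P[:,2]-.084)<.006)&(P[:,2]<.09)];print("pot",len(X),np.round(circ(X),4))
X=P[(np.hypot(P[:,0]-.453,P[:,1]-.1525)<.07)&(abs(P[:,2]-.102)<.008)];print(np.round(circ(X),4))
X=P[(np.hypot(P[:,0]-.45,P[:,1]+.34)<.05)&(P[:,2]>.06)&(P[:,2]<.09)];print("handle",len(X),X.mean(0),X.min(0),X.max(0),cv2.minAreaRect((X[:,:2]*1000).astype(np.float32)))
E
```

```text
time_s: 12.4
tcp_pos: [0.6507, 0.0744, 0.1983]
tool_rot: [-180.0, 0.0, -179.9]
contact_force: [0.7, 1.3, -0.1]
gripper_width: 0.0795
finger_force: 0.0
time_s: 12.98
tcp_pos: [0.6518, 0.0744, 0.3266]
tool_rot: [-180.0, 0.4, -179.9]
contact_force: [0.5, 0.3, -1.2]
gripper_width: 0.0853
finger_force: 0.0
931 (np.float64(0.652270697979541), np.float64(0.07672849919152391), np.float64(0.008311169959273872)) [0.66356011 0.08737074 0.22566526]
0.15 (np.float64(0.6544717437901403), np.float64(0.0768000556056801), np.float64(0.01071469971689325))
0.17 (np.float64(0.6544046958639799), np.float64(0.07675564799595097), np.float64(0.010688949805467616))
0.19 (np.float64(0.6542697391421092), np.float64(0.07672048250278507), np.float64(0.010600957092787815))
0.21 (np.float64(0.6543505786739304), np.float64(0.07673940238622795), np.float64(0.010675722748207665))
pot 95 [ 0.5664 -0.3246  0.0737]
[0.4507 0.1535 0.0566]
handle 122 [ 0.45276773 -0.33947606  0.0697652 ] [ 0.40872741 -0.35370598  0.06010278] [ 0.49900234 -0.31853415  0.08226968] ((452.7734069824219, -343.8210754394531), (88.53772735595703, 31.321529388427734), 13.458589553833008)
```

```bash
python3 -m creep '2 -4 0 0 1;4 -8 0 -1.2 1;4 -8 0 -1.2 1;4 -8 0 -1.2 1;4 -8 0 -1.2 1;4 -8 0 -1.2 1;4 -8 0 -1.2 1;4 -8 0 -1.2 1';python3 -c "
from h import *
go(.455,-.34,.25)"
```

```text
time_s: 13.75
tcp_pos: [0.5502, -0.1263, 0.3215]
tool_rot: [179.9, -0.1, -172.8]
contact_force: [1.3, -0.4, -0.6]
gripper_width: 0.0853
finger_force: 0.0
at [ 0.5502 -0.1263  0.3215] [ 1.799e+02 -1.000e-01 -1.728e+02] row [ 4.84 -8.01  2.86] 0
```

```bash
python3 -m creep '1 -1.3 0 0 1;4.8 -8 2 0 1;4.8 -8 2 0 1;4.8 -8 2 0 1;4.8 -8 2 0 1;4.8 -8 2 0 1;4.8 -8 2 0 1;4.8 -8 2 0 1';python3 -m creep '1 -1 1 0 1;1 -1 1 0 1;1 -1 1 0 1' >/dev/null
python3 - <<'E'
from h import *
s=get_state();print(s["tcp_pos"],s["tool_rot"])
im,d,K,T=grab("wrist");save("w4.png",im);P=cloud(d,K,T)
m=(im.max(2)<70)&(P[...,2]>.055)&(P[...,2]<.085)&(np.hypot(P[...,0]-.455,P[...,1]+.34)<.06)
X=P[m];print(len(X),cv2.minAreaRect((X[:,:2]*1000).astype(np.float32)),X.mean(0))
Q=P.reshape(-1,3);X=Q[(np.hypot(Q[:,0]-.569,Q[:,1]+.325)<.082)&(abs(Q[:,2]-.083)<.005)];print("pot",len(X),np.round(circ(X),4))
go(.452,-.341,.09)
E
```

```text
time_s: 14.42
tcp_pos: [0.4574, -0.3393, 0.2711]
tool_rot: [179.8, -0.1, -172.8]
contact_force: [0.6, 0.6, 0.1]
gripper_width: 0.0852
finger_force: 0.0
[ 0.4359835  -0.36585278  0.24653908] [ 1.79799683e+02 -8.40199524e-02 -1.72665622e+02]
1480 ((456.90411376953125, -340.882568359375), (92.77837371826172, 69.95880126953125), 7.229588985443115) [ 0.46304783 -0.34355839  0.07157834]
pot 1432 [ 0.5689 -0.327   0.0735]
at [ 0.4367 -0.3658  0.2477] [ 179.9   -0.  -172.6] row [-0.73  0.89  6.31] 0
```

View pics/w4.png

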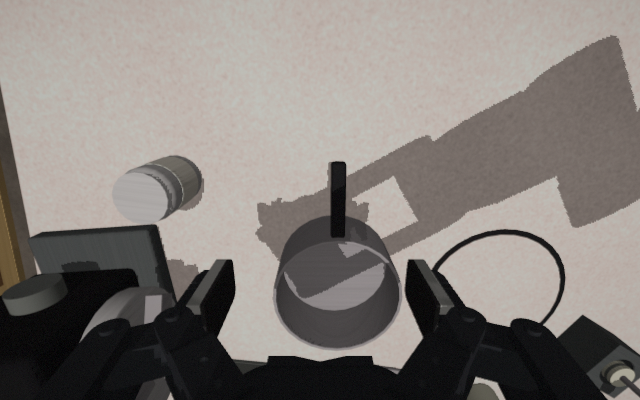

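The handle is at (338,163–237), lined up with the tool's x axis. I'll centre on it, go down and grip.

```bash
python3 -m creep '-.7 .88 0 0 1;-.7 .88 1 0 1;-.7 .88 2.5 0 1;-.7 .88 4 0 1;-.7 .88 5.5 0 .6;-.7 .88 6.6 0 .6;-.7 .88 7.2 0 .5;-.7 .88 7.2 0 .5';python3 -c "
from h import *
go(.452,-.3415,.062)"
```

```text
time_s: 15.38
tcp_pos: [0.4503, -0.3399, 0.0652]
tool_rot: [179.7, -0.2, -172.6]
contact_force: [0.4, -0.0, -0.2]
gripper_width: 0.0427
finger_force: 0.0
at [ 0.4503 -0.3399  0.0652] [ 179.7   -0.2 -172.6] row [-0.06 -0.07  0.13] 0
```

```bash
python3 -m creep '0 -.06 .1 0 .5;0 -.06 .1 0 0;0 -.06 .1 0 0;0 -.06 .1 0 0;0 -.06 .1 0 0;0 -.06 .1 0 0;0 -.06 .1 0 0' 60;python3 - <<'E'
from h import *
im,d,K,T=grab("side");P=cloud(d,K,T).reshape(-1,3)
X=P[(np.hypot(P[:,0]-.569,P[:,1]+.325)<.085)&(abs(P[:,2]-.084)<.006)&(P[:,2]<.09)];print("pot",len(X),np.round(circ(X),4))
v,u=np.nonzero((im.max(2)<60)&(np.abs(cloud(d,K,T)[...,2])<.012));W=plane(u,v,0,K,T);r=np.hypot(W[:,0]-.59,W[:,1]+.087);k=(r<.115)&(r>.085);print("ring",circ(W[k]))
im,d,K,T=grab("wrist");P=cloud(d,K,T).reshape(-1,3)
X=P[(np.hypot(P[:,0]-.569,P[:,1]+.327)<.085)&(abs(P[:,2]-.083)<.005)];print("pot",len(X),np.round(circ(X),4))
go(.45,-.34,.06)
E
```

```text
time_s: 15.97
tcp_pos: [0.4519, -0.3452, 0.0677]
tool_rot: [-179.9, 0.2, -172.7]
contact_force: [1.5, 2.9, 6.0]
gripper_width: 0.0145
finger_force: 59.4
pot 87 [ 0.5666 -0.3254  0.0736]
ring (np.float64(0.5875557188003985), np.float64(-0.08781956802326701), np.float64(0.10010913498598986))
pot 138 [ 0.567  -0.3278  0.0737]
at [ 0.4519 -0.3452  0.0677] [-179.9    0.2 -172.7] row [0.05 0.22 0.31] 0
```

```bash
python3 -m creep '-.1 .3 0 0 0;-.2 .9 0 0 0;-.35 1.6 0 0 0;-.5 2.3 0 0 0;-.65 3 0 0 0;-.8 3.7 0 0 0;-.95 4.4 0 0 0;-1 4.7 0 0 0';python3 -m creep '-.1 .3 0 0 0;-.2 .9 0 0 0;-.35 1.6 0 0 0;-.5 2.3 0 0 0;-.65 3 0 0 0;-.8 3.7 0 0 0;-.95 4.3 0 0 0;-1 4.5 0 0 0';python3 -m creep '0 0 0 0 0;0 0 0 0 0;0 0 0 0 0' ;python3 - <<'E'
from h import *
im,d,K,T=grab("side");save("s5.png",im);P=cloud(d,K,T).reshape(-1,3)
X=P[(np.hypot(P[:,0]-.588,P[:,1]+.088)<.09)&(abs(P[:,2]-.084)<.006)&(P[:,2]<.09)];print("pot side",len(X),np.round(circ(X),4),"ring .5876 -.0878")
im,d,K,T=grab("wrist");P=cloud(d,K,T).reshape(-1,3)
X=P[(np.hypot(P[:,0]-.589,P[:,1]+.087)<.09)&(abs(P[:,2]-.083)<.005)];print("pot w",len(X),np.round(circ(X),4))
E
```

```text
time_s: 16.73
tcp_pos: [0.4621, -0.226, 0.0678]
tool_rot: [-179.7, 0.2, -172.7]
contact_force: [-1.8, -7.5, 3.7]
gripper_width: 0.015
finger_force: 59.4
time_s: 17.4
tcp_pos: [0.4728, -0.1111, 0.0677]
tool_rot: [-179.7, 0.2, -172.6]
contact_force: [-3.8, -10.3, 7.7]
gripper_width: 0.0149
finger_force: 60.0
time_s: 17.65
tcp_pos: [0.4729, -0.1111, 0.0676]
tool_rot: [-179.9, 0.3, -172.7]
contact_force: [1.5, 0.9, 8.1]
gripper_width: 0.0143
finger_force: 60.0
pot side 109 [ 0.5879 -0.0933  0.0734] ring .5876 -.0878
pot w 119 [ 0.5888 -0.0951  0.0744]
```

View pics/s5.png

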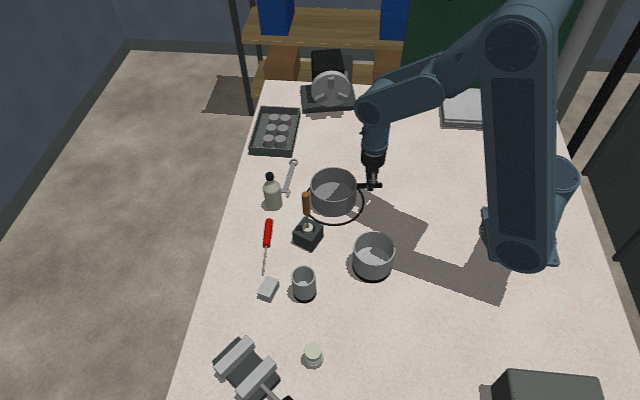

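The pot is in the ring at (333,190), 6 mm short in y. I'll nudge it, release it and look again.

```bash
python3 -m creep '0 .12 0 0 0;0 .24 0 0 0;0 .24 0 0 0;0 .24 0 0 0;0 .24 0 0 .1;0 .24 0 0 .3;0 .24 0 0 .5;0 .24 0 0 .5';python3 -m creep '0 0 0 0 .5;0 0 0 0 .6;0 0 -1 0 .6;0 0 -2.5 0 .6;0 0 -4 0 .6;0 0 -5.5 0 .6;0 0 -7 0 .6;0 0 -8 0 .6';python3 - <<'E'
from h import *
for n in("side","wrist","top"):
    im,d,K,T=grab(n);C=cloud(d,K,T);P=C.reshape(-1,3)
    X=P[(np.hypot(P[:,0]-.589,P[:,1]+.087)<.095)&(abs(P[:,2]-.084)<.006)&(P[:,2]<.09)];print("pot",n,len(X),np.round(circ(X),4))
    v,u=np.nonzero((im.max(2)<60)&(np.abs(C[...,2])<.012));W=plane(u,v,0,K,T);r=np.hypot(W[:,0]-.59,W[:,1]+.087);k=(r<.115)&(r>.085);print("ring",circ(W[k]))
    for c,r in(((.453,.1525),.08),((.642,.261),.055)):
        X=P[(np.hypot(P[:,0]-c[0],P[:,1]-c[1])<r)&(abs(P[:,2]-.102)<.008)]
        if len(X)>20: print("tumbler",len(X),np.round(circ(X),4))
go(.453,.1,.2,180)
E
```

```text
time_s: 18.42
tcp_pos: [0.4698, -0.1041, 0.0657]
tool_rot: [180.0, -0.0, -172.7]
contact_force: [0.0, 0.8, 0.7]
gripper_width: 0.0427
finger_force: 0.0
time_s: 19.08
tcp_pos: [0.4708, -0.1045, 0.2693]
tool_rot: [-179.9, 0.2, -172.7]
contact_force: [0.0, -0.7, -0.0]
gripper_width: 0.0511
finger_force: 0.0
pot side 110 [ 0.5878 -0.0897  0.0736]
ring (np.float64(0.5872675584987012), np.float64(-0.08644679598004526), np.float64(0.09893707724532057))
tumbler 213 [0.4508 0.1536 0.0566]
tumbler 123 [0.6394 0.2612 0.031 ]
pot wrist 939 [ 0.5899 -0.0911  0.0735]
ring (np.float64(0.5895748091807321), np.float64(-0.08735414285188342), np.float64(0.09998383074716835))
tumbler 2299 [0.453  0.1513 0.0566]
tumbler 930 [0.6411 0.2595 0.0308]
pot top 140 [ 0.593  -0.0909  0.0736]
ring (np.float64(0.5915289801487134), np.float64(-0.0868070069907417), np.float64(0.09995806410088605))
tumbler 190 [0.4561 0.152  0.0568]
tumbler 112 [0.6445 0.2599 0.0307]
at [ 0.4712 -0.1047  0.2677] [-179.8    0.2 -172.7] row [-0.31  8.22  2.69] 1.22
```

The pot is within 4 mm of the ring centre and the tumblers haven't moved. Next I take the wide tumbler by the −y side of its rim.

```bash
python3 -c "
from h import *
go(.453,.0943,.17,180)";python3 -m creep '-.2 2 1 .5 .6;-.3 4 2 1.2 .6;-.3 8 3.5 1.2 .6;-.3 8 3.5 1.2 .6;-.3 8 3.5 1.2 .6;-.3 8 3.5 1.2 .6;-.3 8 3.5 1.2 .6;-.3 8 3.5 1.2 .6';python3 - <<'E'
from h import *
im,d,K,T=grab("wrist");P=cloud(d,K,T).reshape(-1,3)
X=P[(np.hypot(P[:,0]-.453,P[:,1]-.1513)<.08)&(abs(P[:,2]-.102)<.008)];c=circ(X);print("tumbler",len(X),np.round(c,4))
go(c[0],c[1]-.057,.094,180)
E
```

```text
at [ 0.4712 -0.1047  0.2677] [-179.8    0.2 -172.7] row [-0.28  8.    3.89] 1.22
time_s: 19.9
tcp_pos: [0.4513, 0.0951, 0.1769]
tool_rot: [-180.0, -0.2, -179.7]
contact_force: [0.7, 0.0, 0.7]
gripper_width: 0.0513
finger_force: 0.0
tumbler 3158 [0.4523 0.1522 0.0563]
at [0.4521 0.0943 0.1777] [-1.800e+02 -1.000e-01 -1.798e+02] row [-0.01  0.04  3.35] 0.03
```

```bash
python3 -m creep '0 .04 1 0 .6;0 .04 2 0 .6;0 .04 2.8 0 .6;0 .04 3.3 0 .6;0 .04 3.3 0 .6;0 .04 3.3 0 .6;0 .04 3.3 0 0;0 .04 3.3 0 0' 70;python3 -m creep '0 0 0 0 0;0 0 0 0 0;0 0 0 0 0;0 0 0 0 0;0 0 0 0 0;0 0 0 0 0';python3 -m creep '0 0 -.4 0 0;0 0 -1 0 0;0 0 -2 0 0;0 0 -3 0 0;0 0 -4 0 0;0 0 -5 0 0;0 0 -5.2 0 0;0 0 -5.2 0 0';python3 - <<'E'
from h import *
im,d,K,T=grab("side");save("s6.png",im)
im,d,K,T=grab("wrist");P=cloud(d,K,T).reshape(-1,3);s=get_state()
X=P[(np.hypot(P[:,0]-.453,P[:,1]-.1513)<.07)&(P[:,2]>.2)];print(np.percentile(X[:,2],[50,90,99]))
X=X[X[:,2]>np.percentile(X[:,2],60)];A=np.c_[X[:,:2],np.ones(len(X))];print("plane",np.linalg.lstsq(A,X[:,2],rcond=None)[0],circ(X))
go(.59,-.148,.23)
E
```

```text
time_s: 20.62
tcp_pos: [0.4534, 0.0953, 0.0969]
tool_rot: [-180.0, 0.2, -179.9]
contact_force: [-0.2, 0.7, 0.8]
gripper_width: 0.0279
finger_force: 0.0
time_s: 21.12
tcp_pos: [0.4528, 0.0962, 0.0966]
tool_rot: [180.0, 0.1, -179.9]
contact_force: [0.0, 0.2, 6.1]
gripper_width: 0.0028
finger_force: 68.8
time_s: 21.78
tcp_pos: [0.453, 0.096, 0.2271]
tool_rot: [-180.0, 0.2, -179.9]
contact_force: [0.5, 0.5, -2.2]
gripper_width: 0.0028
finger_force: 68.6
[0.26621442 0.2971259  0.3045733 ]
plane [-0.49408081  0.01271455  0.50692721] (np.float64(0.4390498522112902), np.float64(0.11853200322363017), np.float64(0.022371509161416125))
at [0.4513 0.096  0.2244] [-1.800e+02 -1.000e-01 -1.799e+02] row [-5.53 -9.77 -0.24] 0
```

View pics/s6.png

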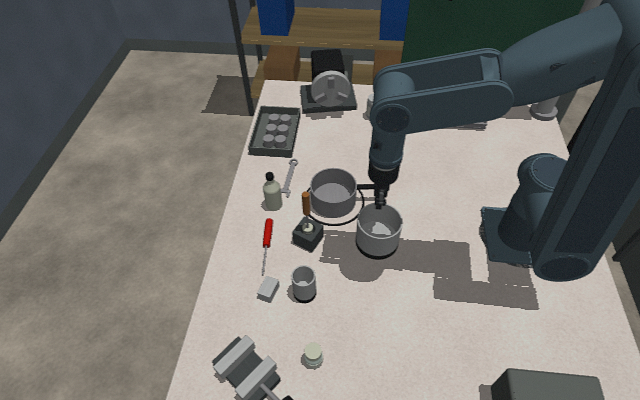

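The wide tumbler is held level at (380,225). I'll carry it over the pot.

```bash
python3 -m creep '-.4 -.7 0 0 0;-1 -1.8 0 0 0;-1.7 -3 0 0 0;-2.4 -4.2 0 0 0;-3.1 -5.4 0 0 0;-3.8 -6.6 0 0 0;-4.5 -7.8 0 0 0;-4.8 -8.4 0 0 0';python3 -m creep '-.4 -.7 0 0 0;-.75 -1.35 0 0 0;-.75 -1.35 0 0 0;-.75 -1.35 0 0 0;-.75 -1.35 0 0 0';python3 - <<'E'
from h import *
s=get_state();print(s["tcp_pos"])
for n in("side","top"):
    im,d,K,T=grab(n);P=cloud(d,K,T).reshape(-1,3)
    q=P[(np.hypot(P[:,0]-.589,P[:,1]+.09)<.1)]
    X=q[(abs(q[:,2]-.084)<.006)&(q[:,2]<.09)];print("pot",n,len(X),np.round(circ(X),4))
    X=q[(abs(q[:,2]-.233)<.008)&(np.hypot(q[:,0]-.589,q[:,1]+.09)<.068)&(q[:,1]>-.125)]
    if len(X)>20:print("tum",len(X),np.round(circ(X),4),np.percentile(X[:,2],[5,50,95]))
save("s7.png",grab("side")[0])
E
```

```text
time_s: 22.55
tcp_pos: [0.5734, -0.1174, 0.2225]
tool_rot: [-180.0, -0.2, -180.0]
contact_force: [-0.3, 0.7, -1.7]
gripper_width: 0.0031
finger_force: 68.7
time_s: 22.97
tcp_pos: [0.5903, -0.1468, 0.2235]
tool_rot: [179.9, -0.2, -179.9]
contact_force: [-0.7, 0.3, -1.7]
gripper_width: 0.003
finger_force: 68.6
[ 0.590322   -0.1468374   0.22351748]
pot side 76 [ 0.5876 -0.0893  0.0737]
tum 54 [ 0.5831 -0.0878  0.0562] [0.22524023 0.22600718 0.22918267]
pot top 95 [ 0.5934 -0.0912  0.0737]
tum 96 [ 0.5884 -0.0897  0.0566] [0.22532958 0.2273557  0.22976468]
```

View pics/s7.png

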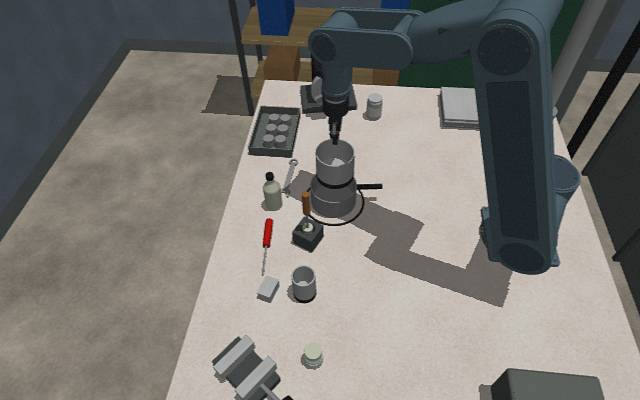

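The tumbler is 5 mm off the pot axis. I correct that and lower it.

```bash
python3 -m creep '-.2 -.06 0 0 0;-.2 -.06 1 0 0;-.2 -.06 2 0 0;-.2 -.06 3 0 0;-.2 -.06 4 0 0;-.2 -.06 4.5 0 0;-.2 -.06 4.5 0 0;-.2 -.06 4.5 0 0';python3 -m creep '0 0 .15 0 0;0 0 .25 0 0;0 0 .25 0 0'
```

```text
time_s: 23.78
tcp_pos: [0.5964, -0.1486, 0.1129]
tool_rot: [180.0, -0.1, -179.9]
contact_force: [0.9, 0.3, -2.3]
gripper_width: 0.0026
finger_force: 68.7
time_s: 24.03
tcp_pos: [0.5969, -0.1491, 0.1076]
tool_rot: [-180.0, 0.1, -179.9]
contact_force: [0.4, 1.0, -2.2]
gripper_width: 0.0026
finger_force: 68.7
```

```bash
python3 -m creep '0 0 .12 0 0;0 0 .16 0 0;0 0 .16 0 0;0 0 .16 0 .15;0 0 .16 0 .3;0 0 .16 0 .5;0 0 .16 0 .5;0 0 .16 0 .5';python3 -m creep '0 0 0 0 .5;0 0 -1 0 .5;0 0 -2.2 0 .5;0 0 -3.6 0 .5;0 0 -5 0 .5;0 0 -5 0 .5;0 0 -5 0 .5';python3 - <<'E'
from h import *
for n in("side","wrist","top"):
    im,d,K,T=grab(n);P=cloud(d,K,T).reshape(-1,3);q=P[(np.hypot(P[:,0]-.589,P[:,1]+.09)<.09)]
    X=q[(abs(q[:,2]-.084)<.006)&(q[:,2]<.09)&(np.hypot(q[:,0]-.589,q[:,1]+.09)>.066)];print("pot",n,len(X),np.round(circ(X),4))
    X=q[(abs(q[:,2]-.11)<.008)];
    if len(X)>20:print("wide",len(X),np.round(circ(X),4),np.percentile(X[:,2],[5,50,95]))
    X=P[(np.hypot(P[:,0]-.642,P[:,1]-.26)<.055)&(abs(P[:,2]-.102)<.008)]
    if len(X)>20: print("slim",len(X),np.round(circ(X),4))
go(.642,.2293,.24)
E
```

```text
time_s: 24.7
tcp_pos: [0.5964, -0.149, 0.1028]
tool_rot: [180.0, -0.0, -179.9]
contact_force: [0.4, -0.6, -0.3]
gripper_width: 0.0429
finger_force: 0.0
time_s: 25.28
tcp_pos: [0.5977, -0.1496, 0.2307]
tool_rot: [-179.9, 0.3, -179.9]
contact_force: [-0.4, 0.1, -0.9]
gripper_width: 0.0426
finger_force: 0.0
pot side 80 [ 0.5878 -0.0898  0.0738]
wide 174 [ 0.5898 -0.0918  0.0568] [0.10256786 0.10609953 0.10979373]
slim 122 [0.639  0.2612 0.0309]
pot wrist 1703 [ 0.5905 -0.0912  0.0735]
wide 2348 [ 0.5921 -0.0932  0.0563] [0.10299922 0.10847015 0.10983082]
pot top 107 [ 0.5932 -0.0913  0.0738]
wide 102 [ 0.595  -0.0926  0.0565] [0.10451877 0.1080669  0.11106404]
slim 110 [0.6445 0.2599 0.0307]
at [ 0.5955 -0.1487  0.2262] [ 179.9   -0.2 -179.9] row [-1.89 15.12 -0.54] 0
```

The wide tumbler is seated, with its rim at 0.108. Next is the slim one, travelling above the brush.

```bash
python3 -m creep '0 0 -1.5 0 .5;0 .5 -3 0 .5;-.8 8.5 -3.2 0 .5;-.8 8.5 -3.2 0 .5;-.8 8.5 -3.2 0 .5;-.8 8.5 -3.2 0 .5;-.8 8.5 -3.2 0 .5;-.8 8.5 -3.2 0 .5';python3 -m creep '-1 6.6 0 0 .5;-1 6.6 0 0 .5;-1 6.6 0 0 .5;-1 6.6 0 0 .5;-1 6.6 0 0 .5;-1 6.6 1 0 .5;-1 6.6 2 0 .5;-1 6.6 4 0 .5';python3 -m creep '0 0 0 0 .5;0 0 0 0 .5';python3 - <<'E'
from h import *
im,d,K,T=grab("wrist");P=cloud(d,K,T).reshape(-1,3)
X=P[(np.hypot(P[:,0]-.642,P[:,1]-.2605)<.055)&(abs(P[:,2]-.102)<.008)];c=circ(X);print("slim",len(X),np.round(c,4))
go(c[0],c[1]-.031,.096,180)
E
```

```text
time_s: 26.1
tcp_pos: [0.6152, 0.0703, 0.306]
tool_rot: [179.8, -0.2, -179.5]
contact_force: [-1.1, -1.1, -0.3]
gripper_width: 0.0429
finger_force: 0.0
time_s: 26.77
tcp_pos: [0.6419, 0.2288, 0.2172]
tool_rot: [180.0, 0.3, -179.8]
contact_force: [0.8, 0.2, 0.4]
gripper_width: 0.0428
finger_force: 0.0
time_s: 26.93
tcp_pos: [0.6385, 0.2276, 0.2123]
tool_rot: [-179.9, -0.5, -179.9]
contact_force: [-0.6, 0.4, 1.0]
gripper_width: 0.0431
finger_force: 0.0
slim 1297 [0.641  0.2608 0.0306]
at [0.6404 0.228  0.2156] [-180.    -0.2 -179.9] row [-0.04  0.08  4.78] 0.02
```

```bash
python3 -m creep '0 .08 1.3 0 .5;0 .08 2.6 0 .5;0 .08 3.8 0 .5;0 .08 4.7 0 .5;0 .08 4.7 0 .5;0 .08 4.7 0 .5;0 .08 4.7 0 0;0 .08 4.7 0 0' 60;python3 -m creep '0 0 0 0 0;0 0 0 0 0;0 0 0 0 0;0 0 0 0 0;0 0 0 0 0;0 0 0 0 0';python3 -m creep '0 0 -1 0 0;0 0 -2.4 0 0;0 0 -3.8 0 0;0 0 -5.2 0 0;0 0 -6.6 0 0;0 0 -8 0 0;0 0 -9.5 0 0;0 0 -10.4 0 0';python3 - <<'E'
from h import *
im,d,K,T=grab("side");save("s8.png",im)
go(.52,.06,.36);go(.592,-.124,.36)
E
```

```text
time_s: 27.65
tcp_pos: [0.6428, 0.2309, 0.1023]
tool_rot: [179.9, 0.3, -179.9]
contact_force: [-0.2, -0.2, 1.0]
gripper_width: 0.0194
finger_force: 0.0
time_s: 28.15
tcp_pos: [0.6423, 0.2306, 0.1016]
tool_rot: [180.0, 0.3, -179.9]
contact_force: [0.2, -1.0, 5.9]
gripper_width: 0.0021
finger_force: 54.6
time_s: 28.82
tcp_pos: [0.6408, 0.2308, 0.3645]
tool_rot: [179.9, 0.4, -179.9]
contact_force: [0.9, 0.8, -1.2]
gripper_width: 0.0022
finger_force: 54.2
at [0.6419 0.2309 0.3687] [ 179.9    0.7 -179.9] row [ 4.89 -6.83  0.27] 0
at [0.6419 0.2309 0.3687] [ 179.9    0.7 -179.9] row [  2.03 -14.19   0.29] 0
```

View pics/s8.png

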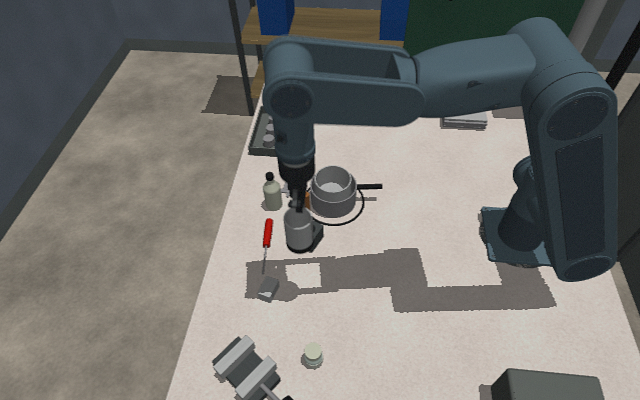

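The slim tumbler is held at (299,230), well off the table. I'll carry it around the brush on the robot's side.

```bash
python3 -m creep '.8 -1 0 0 0;1.8 -2 0 0 0;2.8 -3 0 0 0;3.8 -4.1 0 0 0;4.6 -5.3 0 0 0;4.8 -6.5 0 0 0;4.8 -7.8 0 0 0;4.6 -9 0 0 0';python3 -m creep '-.6 -1.2 0 0 0;-1.3 -2.4 0 0 0;-1.9 -3.5 0 0 0;-2.3 -4.4 0 0 0;-2.5 -5.1 1 0 0;-2.5 -5.1 2.4 0 0;-2.5 -5.1 3.8 0 0;-2.5 -5.1 3.8 0 0';python3 -m creep '0 0 0 0 0;0 0 0 0 0';python3 - <<'E'
from h import *
s=get_state();print(s["tcp_pos"]);zr=s["tcp_pos"][2]-.1016+.1
for n in("side","top"):
    im,d,K,T=grab(n);P=cloud(d,K,T).reshape(-1,3);q=P[(np.hypot(P[:,0]-.589,P[:,1]+.09)<.09)]
    X=q[(abs(q[:,2]-.084)<.006)&(q[:,2]<.09)&(np.hypot(q[:,0]-.589,q[:,1]+.09)>.066)];print("pot",n,len(X),np.round(circ(X),4))
    X=q[(abs(q[:,2]-.11)<.008)];print("wide",len(X),np.round(circ(X),4))
    X=q[(abs(q[:,2]-zr)<.008)&(np.hypot(q[:,0]-.591,q[:,1]+.093)<.043)&(q[:,1]>-.113)]
    if len(X)>10:print("slim",len(X),np.round(circ(X),4),np.percentile(X[:,2],[5,50,95]))
E
```

```text
time_s: 29.53
tcp_pos: [0.5245, 0.0043, 0.3598]
tool_rot: [-180.0, 0.1, -179.8]
contact_force: [0.6, 0.9, -0.4]
gripper_width: 0.0021
finger_force: 68.8
time_s: 30.2
tcp_pos: [0.5847, -0.121, 0.2559]
tool_rot: [179.7, -0.8, -179.9]
contact_force: [-1.9, 1.9, -2.5]
gripper_width: 0.0022
finger_force: 68.8
time_s: 30.37
tcp_pos: [0.5897, -0.1221, 0.266]
tool_rot: [-179.9, 0.2, -179.9]
contact_force: [-0.2, 0.5, -1.6]
gripper_width: 0.0023
finger_force: 68.8
[ 0.58971938 -0.12214908  0.26604842]
pot side 78 [ 0.5874 -0.0897  0.0738]
wide 132 [ 0.5899 -0.0915  0.0567]
slim 118 [ 0.5874 -0.087   0.0288] [0.25779817 0.26261984 0.26781587]
pot top 62 [ 0.593  -0.0913  0.0736]
wide 64 [ 0.5941 -0.0925  0.0558]
slim 45 [ 0.5906 -0.0909  0.029 ] [0.26245238 0.26493927 0.26859792]
```

```bash
python3 -m creep '-.12 -.1 1 0 0;-.12 -.1 2 0 0;-.12 -.1 3 0 0;-.12 -.1 4 0 0;-.12 -.1 5 0 0;-.12 -.1 5.3 0 0;-.12 -.1 5.3 0 0;-.12 -.1 5.3 0 0'
```

```text
time_s: 31.13
tcp_pos: [0.5932, -0.1249, 0.1332]
tool_rot: [-179.9, 0.2, -179.9]
contact_force: [-0.2, -0.6, -2.3]
gripper_width: 0.0021
finger_force: 68.2
```

```bash
python3 -m creep '0 0 .1 0 0;0 0 .16 0 0;0 0 .16 0 0;0 0 .16 0 .15;0 0 .16 0 .25;0 0 .16 0 .35;0 0 .16 0 .35;0 0 .16 0 .35';python3 -m creep '0 0 0 0 .35;0 0 -1 0 .35;0 0 -2.2 0 .35;0 0 -3.6 0 .35;0 0 -5 0 .35;1 0 -5 0 .35;2 0 -5 0 .35;2 0 -5 0 .35';python3 - <<'E'
from h import *
for n in("side","wrist"):
    im,d,K,T=grab(n);P=cloud(d,K,T).reshape(-1,3);q=P[(np.hypot(P[:,0]-.589,P[:,1]+.09)<.09)];r=np.hypot(q[:,0]-.589,q[:,1]+.09)
    for nm,z,lo,hi in(("pot",.082,.066,.09),("wide",.11,.045,.07),("slim",.13,0,.045)):
        X=q[(abs(q[:,2]-z)<.008)&(r>lo)&(r<hi)];print(n,nm,len(X),np.round(circ(X),4),np.median(X[:,2]).round(4))
    X=P[(np.hypot(P[:,0]-.653,P[:,1]-.077)<.03)&(P[:,2]>.15)];print("brush",len(X),X.mean(0) if len(X) else 0)
    if n=="side":save("s9.png",im)
E
```

```text
time_s: 31.8
tcp_pos: [0.5918, -0.1245, 0.1272]
tool_rot: [180.0, -0.0, -179.9]
contact_force: [0.9, 0.3, -0.6]
gripper_width: 0.0298
finger_force: 0.0
time_s: 32.47
tcp_pos: [0.5384, -0.1241, 0.2528]
tool_rot: [180.0, -0.1, -179.9]
contact_force: [-0.2, 0.3, -0.4]
gripper_width: 0.0297
finger_force: 0.0
side pot 143 [ 0.5876 -0.0899  0.0736] 0.0783
side wide 168 [ 0.5897 -0.0921  0.0566] 0.1062
side slim 88 [ 0.5908 -0.093   0.0309] 0.1259
brush 155 [0.65077707 0.08251754 0.19488577]
wrist pot 1315 [ 0.5894 -0.0912  0.0733] 0.0806
wrist wide 1606 [ 0.5918 -0.093   0.0564] 0.1085
wrist slim 879 [ 0.5924 -0.0945  0.0306] 0.1285
brush 3094 [0.64923235 0.0714235  0.19656732]
```

View pics/s9.png

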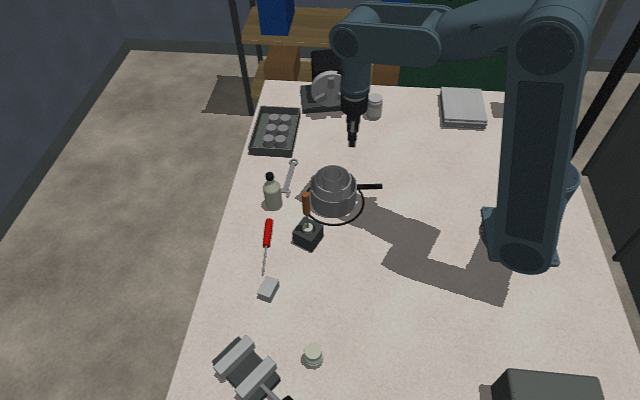

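The final view shows both tumblers nested in the pot inside the ring (333,190), the brush upright in its stand (306,205), and the gripper clear.

```bash
python3 -c "
from h import *
print(manip.sign_off())"
```

```text
the job is handed in; nothing more can be done
None
```

The job is handed in, and no verdict came back: the wide and slim tumblers (no mid one was there) were brushed in that order and are nested in the pot, which stands about 4 mm off the ring's centre, and the brush is upright in its stand.

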